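# Seat a bar in a drilling jig and clamp it with the wing screw

### The arm

A 7-joint arm with a two-finger parallel gripper is mounted at the origin on the work surface. World frame = base frame: x ahead of the robot, y to its left, z up, the work surface at z = 0. Lengths are in m, angles in rad, forces in N, time in s.
With the tool pointing down it reaches from about 0.425 to 0.875 m from the base axis. Payload 4.7 kg.
Tool frame: the origin (TCP) lies midway between the tips of the shut fingers; the grasp point (between the pads) lies pinch_z behind it (pinch_z is the distance from the TCP to the grasp point, in m); z points along the fingers, y is the line along which they close (so a half turn about z gives the same grasp; the last joint's range is limited). The gripper opens to 87 mm and grips with 3 to 60 N. Pads are 19 mm wide; open, the fingers measure 117 mm over their backs; the gripper's body (75 mm by 190 mm) begins 51 mm behind the grasp point.
Start: joints at [1.213, 0.321, -0.07, 1.45, 0.023, 1.371, -0.057], TCP at [0.236, -0.606, 0.223] pointing down, gripper open.
Joint ranges: [-2.86, 2.86], [-0.3, 2.09], [-1.38, 1.24], [0.06, 2.45], [-1.56, 4.7], [0.09, 2.05], [-2.69, 2.69]. Speed limits (rad/s): [2.57, 2.57, 3.14, 3.14, 3.14, 3.14, 3.14].

### API

Orientations are given as [roll, pitch, yaw] about the fixed x, y, z axes, in that order (R = Rz(yaw) Ry(pitch) Rx(roll)).
In Python, from bench import get_state, snapshot, camera_model, finish_job, pinch_z gives the robot as it stands.
- The arm moves only by the tool step_arm, never from a script. Its argument "deltas" is a list of rows, each a list of 2 entries, a list of its own where there are three numbers: the shift along the world's x, y, z in mm, then the turn, a rotation vector about the world's x, y, z in rad. A call has exactly 10 rows; each row is the pose to reach, as a shift and turn from the pose commanded when the call began; what a row does not reach only later rows make up. A row lasts 1/8 s, in which the tool goes at most 62.5 mm and 10.7 degrees, less where a joint would pass 70% of its speed; a pose out of reach is approached as far as the arm can. A call with a gripper value outside its range is refused whole. "jaw" is the opening, from -1 (shut) to 1 (fully open), set as the call begins (left out, the last holds). The fingers move at their own pace and stop on an object; "force" is the grip in N (left out, the last holds). Time passes only in rows, so rows that repeat a pose let the fingers close, or fill a call up. It gives the time, the measured TCP pose, the force, the opening and the grip force at its end, in the units of the state.
- get_state(): the state, without advancing time (a new reading comes with each control period).
- snapshot(name): name is "scene" or "side" or "wrist"; returns the picture (420x560x3 uint8, blue, green, red); there is no depth.
- camera_model(name): a dict with "intrinsics" (3x3 intrinsics, pixels), "k1" (the pictures are not rectified: a ray, as slopes to the right and down, at radius r is drawn at 1 + k1 r^2 times it, then the intrinsics apply), "T" (4x4, takes a point from camera to world coordinates). Camera axes: x right, y down, z forward; pixel columns grow to the right and rows downward; lengths in m; the calibration is good to about 2 mm. A picture is of the moment at which its call begins: read the wrist's pose just before it. camera_model takes no time and is no camera call; for the wrist camera it gives the pose at the moment of the call.
- finish_job(): hands the job in; it is judged then, once.
The state is a dict: "clock": time; "joint_pos": joint angles; "joint_vel": joint speeds; "effort": joint torques, N m; "tcp_pos": TCP position; "ee_rot": TCP orientation; "contact_force": force on the tool from outside, world axes, zero at the start; "moment": the same for the moment, N m; "grip_width": finger opening in m; "gripper_force": force on a finger pad.
Only numpy, scipy, OpenCV 4.12 (cv2) and the standard library are available. Lean on these libraries where they do the work, as an engineer would, in place of code of your own. Each camera call takes 0.05 s, during which the arm holds its last target. There are 200 camera calls.

### The job

The aluminium bar lies loose in the drilling jig, short of the end stop: slide it gently along until it is fully home against the stop, then turn the wing screw clockwise until its foot clamps the bar snugly, firm but not so hard that it marks the bar. The wings pass close to the drill-bush block, so do not bump the block, disturb nothing else on the bench, and let go when done.

Things in the scene. Friction and masses are not known exactly. Their poses are not given: they have to be found in the camera images.
- jig: The drilling jig, bolted to the bench: dark steel base plate 185 x 120 x 15 mm, side rails, bridge, bush block, end stop. Origin on the bench under the channel's centre line; +x along the channel towards the end stop, z up. Base plate x = -70 to 115 mm. Rails x = -65 to 85 mm, tops at z = 32 mm, channel y = -21 to 21 mm. Bridge x = -9 to 27 mm, top at z = 60 mm; wing screw axis at x = 9, y = 0.
- rest: Hardened rest plate, the floor of the jig's channel, under the bar: 155 x 40 x 5 mm, top 20 mm above the bench. Origin at jig (0, 0, 15 mm), axes as the jig's. The wing screw presses the bar on this plate.
- stop: End stop, a bright steel block across the far end of the channel: 14 x 70 x 25 mm, top 40 mm above the bench. Origin on the face that the bar's leading end must meet, at jig (85, 0, 15 mm); axes as the jig's. Pushes of 5 to 20 N are right; above 40 N the bar is rammed.
- bush_block: Drill-bush block, bright steel, next to the wings: 26 mm thick, 98 mm wide (70 mm above), top 98 mm above the bench (bush head 102 mm). Origin at jig (44, 0, 15 mm), at the foot of the face towards the wings; axes as the jig's. That face is 35 mm from the screw's axis, 6 mm clear of the wing tips; fingers reaching more than 35 mm from the axis strike it. At most 8 N on it.
- bar: The loose aluminium bar in the jig, 180 x 40 x 20 mm, 0.3 to 0.5 kg, sliding in the channel (friction up to 4 N). Origin at the centre of its underside, 20 mm above the bench; +x along it, towards the stop. It starts 15 to 45 mm short of the stop; fully home its origin is at jig x = -5 mm. Its trailing end always sticks out 25 mm or more past the base plate.
- bar_end (a point): Centre of the bar's trailing end face, the end to push: 90 mm from the bar's origin along -x, 10 mm above its underside (30 mm above the bench); axes as the bar's. Fully home it is at jig x = -95 mm.
- wing_grip (a point): Grip point on the brass wing screw: on its upright axis, 18 mm above the hub's underside, at most 96 mm above the bench. x axis along the wings. The wings are one flat upright plate, 8 mm thick (y), 58 mm tip to tip (x); top of the wings 11 mm above this point, of the plate's middle 3 mm above, plate's foot 13 mm below; hub 22 mm across, its underside 18 mm below, 5 mm or more above the bridge.
- wing (a joint): Wing screw angle, rad; grows clockwise from above (tightening); starts at 0.1 to 0.6, ends at 4.9. It sinks 2.5 mm per rad and stays where left. Its foot first touches the bar an unknown 0.3 to 3.4 rad on. Turning takes 0.15 N m; held still, 0. From touch both grow 0.14 N m (55 N of clamping) per rad. Snug: 0.4 to 0.7 rad past touch, held torque 0.05 to 0.1. From 0.9 rad past, the bar is marked.
- done_bar1: A finished aluminium bar lying aside, 180 x 40 x 20 mm; leave it alone. Origin at the centre of its underside.
- done_bar2: A second finished bar beside the first, same size; leave it alone.
- mug: White mug, 76 mm across, 85 mm high, origin under its centre; leave it alone.
- oil_jar: Amber oil jar, 68 mm across, 100 mm high, origin under its centre; leave it alone.
- caliper: Steel vernier caliper lying flat, 230 mm long; leave it alone.
- file: Flat file with a wooden handle, 310 mm long; leave it alone.
- hub: Turned aluminium hub, 90 mm across, 40 mm high; leave it alone.
- screwdriver: Screwdriver lying on the bench; leave it alone.
Mind the look-alikes: they are no part of the job. Leave any pink look-alike of the jig alone. What is shaped like the bar but yellow is not meant.

How it is judged:
By the outcome, as a careful person would: the job done as asked, in the order asked, and still so for the second after the job is handed in, with the robot touching nothing.
It also fails if it takes over 72 s, if anything falls off the work surface, if the arm or the gripper's body presses on something with over 40 N, if the wrist force passes 120 N, or if a joint passes its speed limit or range.

## Working session

There is one attempt and no reset: what is moved stays moved. The work goes in short steps, Python scripts to look and compute and a tool call to move; the robot and the scene stay as the last step left them, time stands still between calls to the robot, and variables do not carry over. Pictures are saved under pics/ and viewed, at most 10 in all, crops included, and the job is handed in when it is done.

Besides the shell and the picture viewer there is one more tool, called after "Request:" as a command line: name --argument value ..., lists and objects as JSON in quotes. step_arm: Moves the arm, as the interface text tells. Its arguments: {"type":"object","properties":{"deltas":{"type":"array"},"jaw":{"type":"number"},"force":{"type":"number"}},"required":["deltas"]}

```bash
mkdir -p pics; python3 - <<'E'
from bench import *
import cv2,numpy as np
s=get_state();print(s['tcp_pos'],s['ee_rot'],s['clock'],pinch_z,s['contact_force'])
a=snapshot('scene');b=snapshot('side')
cv2.imwrite('pics/a.png',a);cv2.imwrite('pics/b.png',b)
for n in('scene','side','wrist'):
  c=camera_model(n);print(n,np.round(c['intrinsics'],1).tolist(),c['k1'],np.round(c['T'],3).tolist())
E
```

```text
[ 0.23589396 -0.60508062  0.22146006] [-3.13965816e+00  9.98068438e-05  3.71869603e-01] 0.0 0.0187 [0.41617867 0.22018732 0.47698258]
scene [[417.5, 0.0, 280.1], [0.0, 417.5, 202.3], [0.0, 0.0, 1.0]] -0.1043529194526858 [[0.008, 0.547, -0.837, 1.538], [1.0, -0.009, 0.003, 0.015], [-0.006, -0.837, -0.547, 0.742], [0.0, 0.0, 0.0, 1.0]]
side [[437.3, 0.0, 271.4], [0.0, 437.3, 209.9], [0.0, 0.0, 1.0]] -0.0473412751038057 [[-0.742, -0.496, 0.45, -0.019], [-0.67, 0.564, -0.483, 0.668], [-0.014, -0.66, -0.751, 1.08], [0.0, 0.0, 0.0, 1.0]]
wrist [[352.2, 0.0, 278.2], [0.0, 352.2, 211.1], [0.0, 0.0, 1.0]] -0.06331145264038203 [[0.363, -0.902, -0.231, 0.299], [-0.932, -0.353, -0.088, -0.581], [-0.002, 0.248, -0.969, 0.383], [0.0, 0.0, 0.0, 1.0]]
```

View pics/a.png

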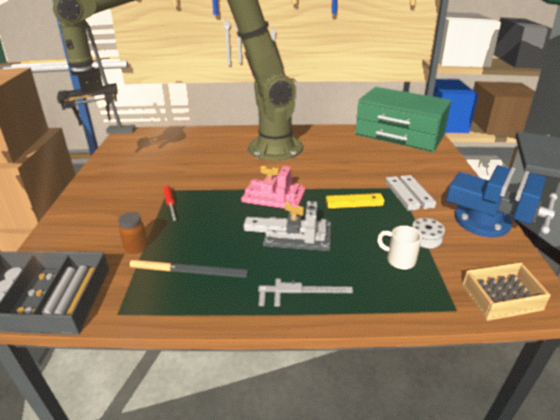

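View pics/b.png

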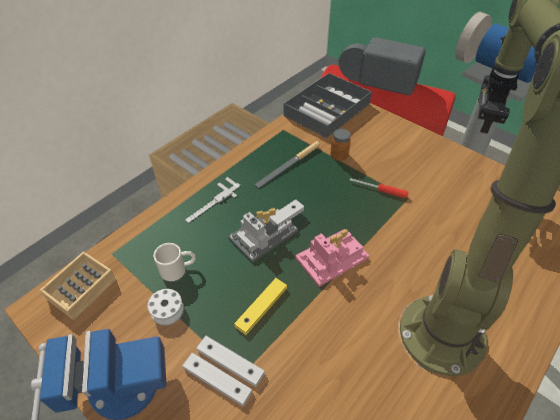

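The pictures show the grey jig at scene (297,230) and side (265,230), with the bar sticking out at scene left (248,228). A pink jig sits at scene (272,188) and a yellow bar at (355,200). The grey one is meant, since the task rules out the pink and yellow ones. I'll confirm it in an enlarged crop.

```bash
python3 - <<'E'
import cv2,numpy as np
a=cv2.imread('pics/a.png')[190:260,235:345];b=cv2.imread('pics/b.png')[190:265,220:315]
a=cv2.resize(a,(660,420),interpolation=3)[:, :]  # x6
cv2.imwrite('pics/c.png',a)
b=cv2.resize(b,None,fx=7,fy=7,interpolation=3);cv2.imwrite('pics/d.png',b)
E
```

```text
(no output)
```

View pics/c.png

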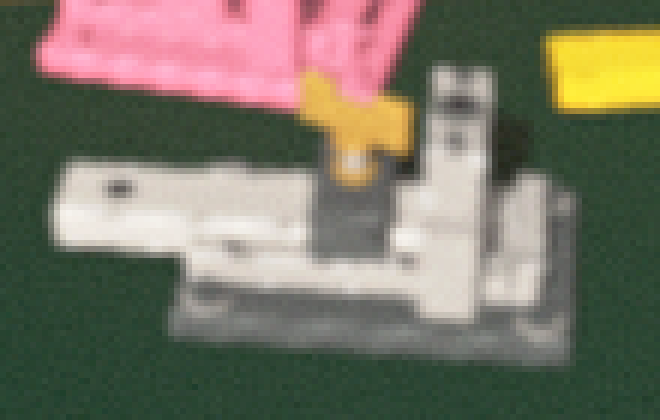

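View pics/d.png

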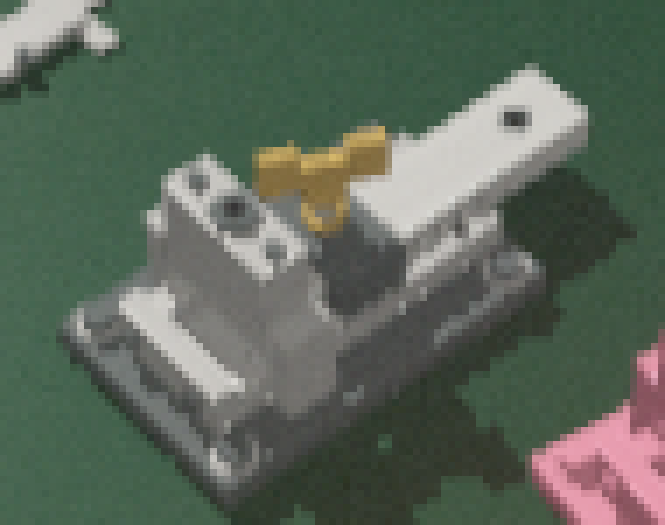

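```bash
cat > h.py <<'E'
from bench import *
import cv2,numpy as np
from scipy.optimize import least_squares
def proj(c,P):
    T=c['T'];p=(np.atleast_2d(P)-T[:3,3])@T[:3,:3]; s=p[:,:2]/p[:,2:]
    s=s*(1+c['k1']*(s**2).sum(1,keepdims=True)); K=c['intrinsics']
    return s*[K[0,0],K[1,1]]+[K[0,2],K[1,2]]
def j2w(P,q):
    c,s=np.cos(q[2]),np.sin(q[2]);P=np.atleast_2d(P)
    return np.c_[q[0]+c*P[:,0]-s*P[:,1],q[1]+s*P[:,0]+c*P[:,1],P[:,2]]
E
cat > fit.py <<'E'
from h import *
S=[((-70,-60,0),(170,338)),((115,-60,0),(568,362)),((115,60,15),(578,195)),((99,35,40),(545,178)),((44,35,98),(432,68)),((70,35,98),(492,68))]
D=[((115,60,15),(235,495)),((115,-60,15),(65,325)),((-70,60,15),(547,268)),((70,-35,98),(162,175)),((44,-35,98),(205,153)),((44,35,98),(312,245)),((70,35,98),(268,272))]
B=[('scene',(-90,20,40),(65,163)),('scene',(-90,-20,40),(50,210)),('side',(-90,-20,40),(530,66)),('side',(-90,20,40),(588,105))]
W=[('scene',-1,(315,73)),('scene',1,(405,99)),('side',-1,(376,130)),('side',1,(277,148))]
cam={n:camera_model(n) for n in('scene','side')}
def px(n,p): return np.array(p)/(6 if n=='scene' else 7)+([235,190] if n=='scene' else [220,190])-.4
def res(q):
    r=[]
    for n,L in(('scene',S),('side',D)):
        P=np.array([a for a,_ in L])/1e3
        r.append(proj(cam[n],j2w(P,q))-np.array([px(n,b) for _,b in L]))
    for n,a,b in B:
        r.append(proj(cam[n],j2w(np.array(a)/1e3+[q[3],0,0],q))-px(n,b))
    for n,s,b in W:
        r.append(proj(cam[n],j2w([.009+s*.029*np.cos(q[4]),s*.029*np.sin(q[4]),q[5]+.011],q))-px(n,b))
    return np.vstack(r).ravel()
f=least_squares(res,[.6,0,1.5,-.04,-.5,.09],loss='soft_l1')
q=f.x;print(np.round(q,4));print(np.round(res(q).reshape(-1,2),1).tolist())
print('bar end',j2w([q[3]-.09,0,.03],q),'wing',j2w([.009,0,q[5]],q))
E
python3 fit.py
```

```text
[ 0.5757  0.0464  1.449  -0.0424 -0.5026  0.0977]
[[-0.0, -0.0], [-0.1, 0.5], [-0.8, -1.3], [-0.4, -0.8], [0.1, -0.4], [-0.8, 0.2], [-1.1, -0.3], [-1.4, -0.1], [0.1, -0.3], [-0.6, 1.1], [0.1, -0.1], [-0.0, 0.3], [-0.6, 1.1], [0.0, -0.2], [-0.0, 0.0], [-0.1, -0.6], [0.1, 0.7], [-2.4, -1.5], [0.1, 0.7], [1.7, -0.1], [-3.4, 0.6]]
bar end [[ 0.5595996  -0.08502456  0.03      ]] wing [[0.57677922 0.05529285 0.09766527]]
```

The crops confirm the grey jig. Its brass wings run from crop c (305,75) to (412,100), with the block behind at (460,70). The bar end in crop c is at (55,200), and in crop d at (560,85). The fit puts the bar about 37 mm short of the stop.

```bash
python3 - <<'E'
from h import *
c=camera_model('scene');K=c['intrinsics']
def ray(u,v,z):
    s=np.array([(u-K[0,2])/K[0,0],(v-K[1,2])/K[1,1]]);d=s.copy()
    for _ in range(5): s=d/(1+c['k1']*(s@s))
    w=c['T'][:3,:3]@[s[0],s[1],1];o=c['T'][:3,3];return o+w*(z-o[2])/w[2]
for n,p in dict(rb=(303,208,0),lb=(243,203,0),wing=(269,171,.107),blk=(287,169,.098)).items(): print(n,np.round(ray(*p),3))
q=[.5757,.0464,1.449]
for x in (-.175,-.150,-.132,-.095): print(x,j2w([x,0,.0],q).round(4))
E
```

```text
rb [0.438 0.092 0.   ]
lb [ 0.406 -0.101  0.   ]
wing [ 0.387 -0.015  0.107]
blk [0.359 0.043 0.098]
-0.175 [[ 0.5544 -0.1273  0.    ]]
-0.15 [[ 0.5575 -0.1025  0.    ]]
-0.132 [[ 0.5597 -0.0846  0.    ]]
-0.095 [[ 0.5642 -0.0479  0.    ]]
```

Request:
step_arm --deltas '[[[30,48,0],[0,0,0.1]],[[62,95,0],[0,0,0.21]],[[95,143,0],[0,0,0.32]],[[127,190,0],[0,0,0.43]],[[158,238,0],[0,0,0.54]],[[190,286,0],[0,0,0.65]],[[222,334,0],[0,0,0.76]],[[254,382,-20],[0,0,0.87]],[[286,430,-50],[0,0,0.98]],[[318,478,-80],[0,0,1.077]]]' --jaw -1 --force 20

```text
clock: 1.35
tcp_pos: [0.5523, -0.13, 0.1441]
ee_rot: [3.141, 0.001, 1.452]
contact_force: [1.2, 0.0, 0.0]
grip_width: 0.0014
gripper_force: 0.0
```

Request:
step_arm --deltas '[[[0,0,-30],[0,0,0]],[[0,0,-60],[0,0,0]],[[0,0,-90],[0,0,0]],[[0,0,-116],[0,0,0]],[[0,0,-116],[0,0,0]],[[1,8,-116],[0,0,0]],[[2,16,-116],[0,0,0]],[[3,22,-116],[0,0,0]],[[3,24,-116],[0,0,0]],[[3,26,-116],[0,0,0]]]'

```text
clock: 2.6
tcp_pos: [0.5547, -0.1054, 0.0291]
ee_rot: [3.141, 0.0, 1.449]
contact_force: [-0.5, -0.8, 0.2]
grip_width: 0.0005
gripper_force: 0.0
```

Request:
step_arm --deltas '[[[0.5,4,0],[0,0,0]],[[1,8,0],[0,0,0]],[[1.5,12,0],[0,0,0]],[[2,16,0],[0,0,0]],[[2.5,20,0],[0,0,0]],[[3,24,0],[0,0,0]],[[3.4,28,0],[0,0,0]],[[3.9,32,0],[0,0,0]],[[4.3,35,0],[0,0,0]],[[4.7,38,0],[0,0,0]]]'

```text
clock: 3.85
tcp_pos: [0.5593, -0.0671, 0.0289]
ee_rot: [-3.142, 0.0, 1.449]
contact_force: [-0.0, -1.7, 0.1]
grip_width: 0.0003
gripper_force: 0.8
```

Request:
step_arm --deltas '[[[0.1,1,0],[0,0,0]],[[0.2,2,0],[0,0,0]],[[0.4,3,0],[0,0,0]],[[0.5,4,0],[0,0,0]],[[0.6,5,0],[0,0,0]],[[0.7,5.6,0],[0,0,0]],[[0.8,6.2,0],[0,0,0]],[[0.8,6.8,0],[0,0,0]],[[0.9,7.4,0],[0,0,0]],[[1,8,0],[0,0,0]]]'

```text
clock: 5.1
tcp_pos: [0.5603, -0.0596, 0.0289]
ee_rot: [-3.142, 0.0, 1.449]
contact_force: [-0.9, -3.1, -1.0]
grip_width: 0.0006
gripper_force: 1.2
```

Request:
step_arm --deltas '[[[0,0.4,0],[0,0,0]],[[0.1,0.8,0],[0,0,0]],[[0.1,1.2,0],[0,0,0]],[[0.2,1.6,0],[0,0,0]],[[0.2,2,0],[0,0,0]],[[0.3,2.4,0],[0,0,0]],[[0.3,2.8,0],[0,0,0]],[[0.4,3.2,0],[0,0,0]],[[0.4,3.6,0],[0,0,0]],[[0.5,4,0],[0,0,0]]]'

```text
clock: 6.35
tcp_pos: [0.5603, -0.0594, 0.0289]
ee_rot: [-3.141, 0.005, 1.447]
contact_force: [-1.0, -10.1, 1.1]
grip_width: 0.0001
gripper_force: 5.1
```

Request:
step_arm --deltas '[[[-0.5,-5,0],[0,0,0]],[[-2,-18,0],[0,0,0]],[[-4,-34,0],[0,0,0]],[[-4,-34,40],[0,0,0.1]],[[-4,-34,90],[0,0,0.25]],[[-4,-34,140],[0,0,0.43]],[[-2,-10,180],[0,0,0.6]],[[3,30,180],[0,0,0.78]],[[9,70,180],[0,0,0.96]],[[15.5,110,180],[0,0,1.14]]]'

```text
clock: 7.6
tcp_pos: [0.5766, 0.055, 0.2092]
ee_rot: [3.141, 0.001, 2.594]
contact_force: [0.7, -0.5, -0.1]
grip_width: 0.0007
gripper_force: 0.0
```

Request:
step_arm --deltas '[[[0,0,0],[0,0,0.18]],[[0,0,0],[0,0,0.36]],[[0,0,0],[0,0,0.54]],[[0,0,0],[0,0,0.72]],[[0,0,0],[0,0,0.9]],[[0,0,0],[0,0,1.08]],[[0,0,0],[0,0,1.26]],[[0,0,0],[0,0,1.4]],[[0,0,0],[0,0,1.5]],[[0,0,0],[0,0,1.5]]]' --jaw -0.5

```text
clock: 8.85
tcp_pos: [0.5764, 0.054, 0.2088]
ee_rot: [3.141, 0.0, -2.196]
contact_force: [0.0, -0.3, 0.4]
grip_width: 0.0221
gripper_force: 0.0
```

```bash
python3 - <<'E'
from h import *
s=get_state();print(s['clock'],s['tcp_pos'],s['ee_rot'],s['joint_pos'],s['grip_width'],s['moment'],s['contact_force'])
c=camera_model('wrist');a=snapshot('wrist');np.savez('w.npz',**c)
g=a.copy();q=[.5757,.0464,1.449]
cv2.imwrite('pics/w0.png',a)
for P in([.009,0,.1],[.044,35e-3,.098],[.044,-.035,.098],[-.095,.02,.04],[-.095,-.02,.04]):
  u=proj(c,j2w(P,q))[0];print(P,u.round(1));cv2.drawMarker(g,tuple(int(x) for x in u.round()),(0,0,255),cv2.MARKER_CROSS,7,1)
cv2.imwrite('pics/w.png',cv2.resize(g,(800,600),interpolation=3))
E
```

```text
8.85 [0.57641184 0.0539637  0.2088168 ] [ 3.14105073e+00  3.47730388e-04 -2.19616371e+00] [ 0.72831898  0.33738727 -1.05171467  1.62502003  0.29807314  1.35399364
  2.15218015] 0.022114421849800024 [ 0.18049679 -0.08136717 -0.00601451] [ 0.03794755 -0.27546017  0.42168607]
[0.009, 0, 0.1] [279.3 210.6]
[0.044, 0.035, 0.098] [338.  226.5]
[0.044, -0.035, 0.098] [262.7 265.3]
[-0.095, 0.02, 0.04] [242.6  85. ]
[-0.095, -0.02, 0.04] [204.5 107.4]
```

View pics/w.png

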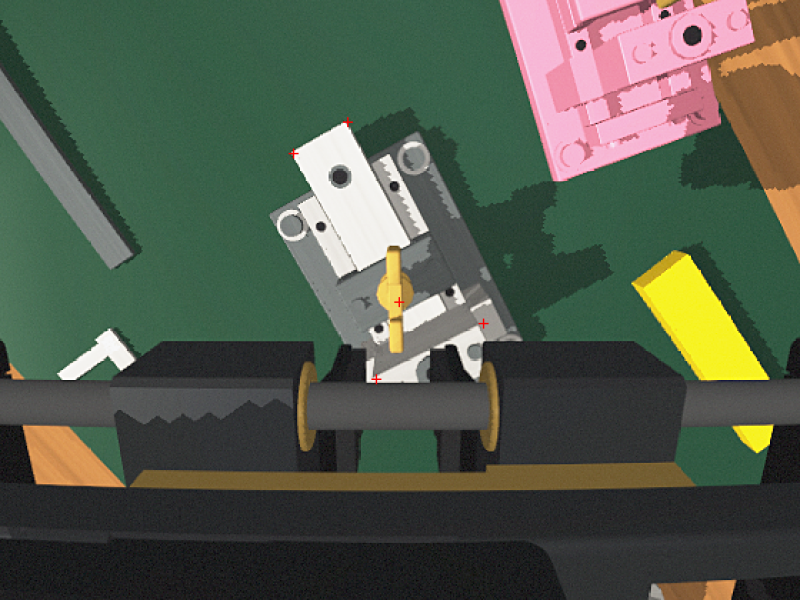

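The wrist view shows the bar home, with its end corners matching the prediction at (348,122) and (293,153). The brass plate lies upright in the image from (393,248) to (397,350), with its hub at (394,298). That is a few pixels left of my marker, so I'll measure it precisely.

```bash
cat >> h.py <<'E'
def unproj(c,u,z):
    K=c['intrinsics'];d=np.array([(u[0]-K[0,2])/K[0,0],(u[1]-K[1,2])/K[1,1]]);s=d
    for _ in range(6): s=d/(1+c['k1']*(s@s))
    T=c['T'];w=T[:3,:3]@[s[0],s[1],1];return T[:3,3]+w*(z-T[2,3])/w[2]
E
python3 - <<'E'
from h import *
c=dict(np.load('w.npz'));a=cv2.imread('pics/w0.png');h=cv2.cvtColor(a,cv2.COLOR_BGR2HSV)
m=cv2.inRange(h,(12,90,80),(32,255,255));m[:165]=0;m[252:]=0;m[:,:255]=0;m[:,300:]=0
for r in range(168,252,4):
  x=np.where(m[r])[0];print(r,x.min() if len(x) else'',x.max() if len(x) else '',end=' | ')
t=unproj(c,(275.3,176),.108);e=unproj(c,(277,243),.108);print(t,e,np.linalg.norm(t-e),(t+e)/2,np.arctan2(*(t-e)[1::-1]))
print(unproj(c,(276,209),.1))
E
```

```text
168   | 172 272 278 | 176 271 279 | 180 270 280 | 184 270 280 | 188 270 280 | 192 269 284 | 196 266 286 | 200 265 288 | 204 264 289 | 208 264 288 | 212 266 286 | 216 270 282 | 220 272 281 | 224 273 280 | 228 272 281 | 232 273 281 | 236 272 281 | 240 272 281 | 244 273 281 | 248   | [0.56236638 0.0301625  0.108     ] [0.59248068 0.07399149 0.108     ] 0.05317754642485667 [0.57742353 0.05207699 0.108     ] -2.172802816529273
[0.57812231 0.05275021 0.1       ]
```

Request:
step_arm --deltas '[[[1.6,-0.7,-25],[0,0,0.02]],[[1.6,-0.7,-50],[0,0,0.02]],[[1.6,-0.7,-75],[0,0,0.02]],[[1.6,-0.7,-92],[0,0,0.02]],[[1.6,-0.7,-100],[0,0,0.02]],[[1.6,-0.7,-106],[0,0,0.02]],[[1.6,-0.7,-112],[0,0,0.02]],[[1.6,-0.7,-118],[0,0,0.02]],[[1.6,-0.7,-122],[0,0,0.02]],[[1.6,-0.7,-122],[0,0,0.02]]]'

```text
clock: 10.15
tcp_pos: [0.5777, 0.0539, 0.0866]
ee_rot: [3.141, -0.0, -2.174]
contact_force: [-1.1, 0.0, 0.4]
grip_width: 0.0217
gripper_force: 0.0
```

```bash
python3 - <<'E'
from h import *
s=get_state();print(s['clock'],s['tcp_pos'],s['ee_rot'],s['joint_pos'].round(2),s['moment'].round(3),s['contact_force'].round(1))
a=snapshot('wrist');cv2.imwrite('pics/v.png',cv2.resize(a[120:380,150:410],(600,600),interpolation=3))
E
```

```text
10.15 [0.5777388  0.05392483 0.08663798] [ 3.14109310e+00 -2.34204072e-04 -2.17438083e+00] [ 0.66  0.46 -0.98  1.76  0.42  1.15  2.09] [ 0.144 -0.09   0.008] [-1.1  0.   0.4]
```

View pics/v.png

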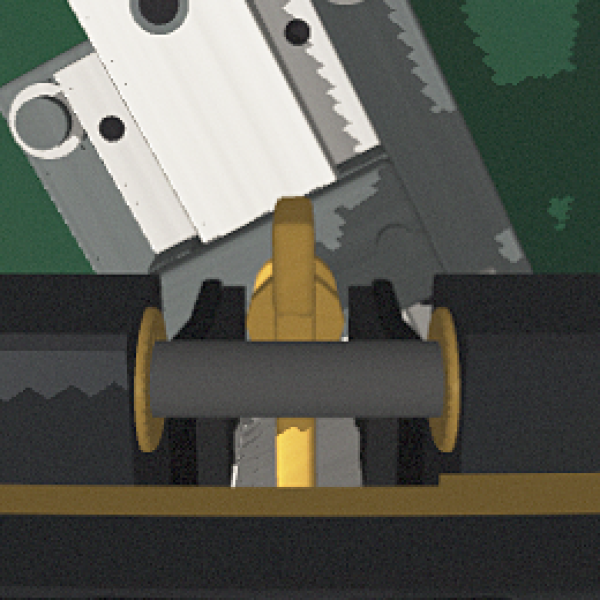

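The plate at column 294 sits centred between the fingers (240 and 355) and upright, so I'll close on it.

Request:
step_arm --deltas '[[[0,0,0],[0,0,0]],[[0,0,0],[0,0,0]],[[0,0,0],[0,0,0]],[[0,0,0],[0,0,0]],[[0,0,0],[0,0,0]],[[0,0,0],[0,0,0]],[[0,0,0],[0,0,0]],[[0,0,0],[0,0,0]],[[0,0,0],[0,0,0]],[[0,0,0],[0,0,0]]]' --jaw -1 --force 30

```text
clock: 11.45
tcp_pos: [0.5782, 0.0539, 0.0871]
ee_rot: [-3.141, 0.0, -2.174]
contact_force: [0.4, -0.9, 2.8]
grip_width: 0.0078
gripper_force: 30.0
```

```bash
cat > st.py <<'E'
from bench import *
import numpy as np
s=get_state();print(s['clock'],s['tcp_pos'].round(4),s['ee_rot'].round(3),s['joint_pos'].round(2),s['moment'].round(3),s['contact_force'].round(1),s['grip_width'])
E
python3 st.py
```

```text
11.45 [0.5782 0.0539 0.0871] [-3.141  0.    -2.174] [ 0.66  0.46 -0.99  1.76  0.42  1.15  2.09] [-0.026 -0.372  0.135] [ 0.4 -0.9  2.8] 0.007801359272389395
```

Request:
step_arm --deltas '[[[0,0,-0.1],[0,0,-0.04]],[[0,0,-0.2],[0,0,-0.08]],[[0,0,-0.3],[0,0,-0.12]],[[0,0,-0.4],[0,0,-0.16]],[[0,0,-0.5],[0,0,-0.2]],[[0,0,-0.6],[0,0,-0.25]],[[0,0,-0.7],[0,0,-0.3]],[[0,0,-0.7],[0,0,-0.3]],[[0,0,-0.7],[0,0,-0.3]],[[0,0,-0.7],[0,0,-0.3]]]'

```text
clock: 12.7
tcp_pos: [0.5781, 0.054, 0.0863]
ee_rot: [3.142, 0.0, -2.474]
contact_force: [2.6, -1.0, 3.7]
grip_width: 0.0077
gripper_force: 30.1
```

```bash
python3 st.py
```

```text
12.7 [0.5781 0.054  0.0863] [ 3.142  0.    -2.474] [ 0.62  0.43 -0.93  1.76  0.38  1.14  1.82] [-0.007 -0.504  0.136] [ 2.6 -1.   3.7] 0.007653887979035184
```

Request:
step_arm --deltas '[[[0,0,-0.1],[0,0,-0.05]],[[0,0,-0.2],[0,0,-0.1]],[[0,0,-0.4],[0,0,-0.15]],[[0,0,-0.5],[0,0,-0.2]],[[0,0,-0.6],[0,0,-0.25]],[[0,0,-0.7],[0,0,-0.3]],[[0,0,-0.7],[0,0,-0.3]],[[0,0,-0.7],[0,0,-0.3]],[[0,0,-0.7],[0,0,-0.3]],[[0,0,-0.7],[0,0,-0.3]]]'

```text
clock: 13.95
tcp_pos: [0.578, 0.0541, 0.0856]
ee_rot: [3.141, 0.0, -2.774]
contact_force: [1.5, 0.7, 3.9]
grip_width: 0.0079
gripper_force: 30.1
```

```bash
python3 st.py
```

```text
13.95 [0.578  0.0541 0.0856] [ 3.141  0.    -2.774] [ 0.58  0.41 -0.87  1.76  0.35  1.13  1.54] [ 0.075 -0.609  0.023] [1.5 0.7 3.9] 0.007869090625302944
```

```bash
cat > avg.py <<'E'
from bench import *
import numpy as np
M=[]
for i in range(8):
    s=get_state();M.append(np.r_[s['contact_force'],s['moment'],s['ee_rot'][2]]);snapshot('wrist')
M=np.array(M);print(M[:,5].round(3),'mean',M.mean(0).round(3),s['clock'],s['joint_pos'][6].round(2))
E
python3 avg.py
```

```text
[0.023 0.062 0.058 0.015 0.046 0.068 0.066 0.065] mean [ 2.018  0.155  3.01   0.103 -0.595  0.05  -2.774] 14.3 1.54
```

Request:
step_arm --deltas '[[[0,0,0],[0,0,-0.025]],[[0,0,-0.1],[0,0,-0.05]],[[0,0,-0.2],[0,0,-0.075]],[[0,0,-0.2],[0,0,-0.1]],[[0,0,-0.3],[0,0,-0.125]],[[0,0,-0.4],[0,0,-0.15]],[[0,0,-0.4],[0,0,-0.175]],[[0,0,-0.5],[0,0,-0.2]],[[0,0,-0.6],[0,0,-0.225]],[[0,0,-0.6],[0,0,-0.25]]]'

```text
clock: 15.6
tcp_pos: [0.578, 0.0541, 0.0849]
ee_rot: [3.141, 0.0, -3.026]
contact_force: [2.5, 1.3, 2.7]
grip_width: 0.0076
gripper_force: 30.1
```

```bash
python3 avg.py
```

```text
[0.111 0.125 0.11  0.122 0.092 0.111 0.137 0.156] mean [ 2.225  1.045  3.525  0.393 -0.719  0.12  -3.025] 15.95 1.31
```

Request:
step_arm --deltas '[[[0,0,0],[0,0,-0.025]],[[0,0,-0.1],[0,0,-0.05]],[[0,0,-0.2],[0,0,-0.075]],[[0,0,-0.2],[0,0,-0.1]],[[0,0,-0.3],[0,0,-0.125]],[[0,0,-0.4],[0,0,-0.15]],[[0,0,-0.4],[0,0,-0.175]],[[0,0,-0.5],[0,0,-0.2]],[[0,0,-0.6],[0,0,-0.225]],[[0,0,-0.6],[0,0,-0.25]]]'

```text
clock: 17.25
tcp_pos: [0.5779, 0.0541, 0.0843]
ee_rot: [3.141, 0.0, 3.007]
contact_force: [2.6, 2.9, 2.8]
grip_width: 0.0077
gripper_force: 30.1
```

```bash
python3 avg.py
```

```text
[0.078 0.134 0.144 0.159 0.1   0.112 0.093 0.106] mean [ 2.784  2.99   2.373  0.741 -0.85   0.116  3.008] 17.6 1.08
```

Request:
step_arm --deltas '[[[0,0,0],[0,0,-0.025]],[[0,0,-0.1],[0,0,-0.05]],[[0,0,-0.2],[0,0,-0.075]],[[0,0,-0.2],[0,0,-0.1]],[[0,0,-0.3],[0,0,-0.125]],[[0,0,-0.4],[0,0,-0.15]],[[0,0,-0.4],[0,0,-0.175]],[[0,0,-0.5],[0,0,-0.2]],[[0,0,-0.6],[0,0,-0.225]],[[0,0,-0.6],[0,0,-0.25]]]'

```text
clock: 18.9
tcp_pos: [0.578, 0.0542, 0.0837]
ee_rot: [3.141, 0.0, 2.757]
contact_force: [3.4, 4.0, 2.2]
grip_width: 0.0077
gripper_force: 30.1
```

```bash
python3 avg.py
```

```text
[0.136 0.139 0.124 0.102 0.118 0.102 0.101 0.104] mean [ 3.109  3.837  1.571  0.982 -0.961  0.116  2.758] 19.25 0.84
```

Request:
step_arm --deltas '[[[0.2,0.3,0],[0,0,-0.03]],[[0.4,0.6,-0.1],[0,0,-0.06]],[[0.5,0.8,-0.2],[0,0,-0.09]],[[0.6,1,-0.3],[0,0,-0.12]],[[0.6,1,-0.4],[0,0,-0.15]],[[0.6,1,-0.5],[0,0,-0.18]],[[0.6,1,-0.5],[0,0,-0.21]],[[0.6,1,-0.6],[0,0,-0.24]],[[0.6,1,-0.7],[0,0,-0.27]],[[0.6,1,-0.8],[0,0,-0.3]]]'

```text
clock: 20.55
tcp_pos: [0.5782, 0.0545, 0.0829]
ee_rot: [-3.141, -0.0, 2.457]
contact_force: [-1.0, 0.2, 6.0]
grip_width: 0.0079
gripper_force: 30.1
```

```bash
python3 avg.py
```

```text
[0.083 0.125 0.1   0.087 0.121 0.119 0.092 0.084] mean [-0.506  0.111  5.459  0.05   0.024  0.101  2.457] 20.9 0.56
```

Request:
step_arm --deltas '[[[0,0,0],[0,0,-0.03]],[[0,0,0],[0,0,-0.06]],[[0,0,-0.1],[0,0,-0.09]],[[0,0,-0.2],[0,0,-0.12]],[[0,0,-0.3],[0,0,-0.15]],[[0,0,-0.4],[0,0,-0.18]],[[0,0,-0.4],[0,0,-0.21]],[[0,0,-0.5],[0,0,-0.24]],[[0,0,-0.6],[0,0,-0.27]],[[0,0,-0.7],[0,0,-0.3]]]'

```text
clock: 22.2
tcp_pos: [0.5784, 0.0546, 0.0824]
ee_rot: [-3.141, 0.0, 2.157]
contact_force: [-1.3, -0.3, 6.9]
grip_width: 0.0075
gripper_force: 30.1
```

```bash
python3 avg.py
```

```text
[0.184 0.166 0.225 0.138 0.079 0.186 0.131 0.116] mean [-1.054 -0.106  6.383 -0.04   0.137  0.153  2.157] 22.55 0.27
```

Request:
step_arm --deltas '[[[0,0,0],[0,0,-0.015]],[[0,0,0],[0,0,-0.03]],[[0,0,-0.1],[0,0,-0.045]],[[0,0,-0.1],[0,0,-0.06]],[[0,0,-0.2],[0,0,-0.075]],[[0,0,-0.3],[0,0,-0.09]],[[0,0,-0.3],[0,0,-0.105]],[[0,0,-0.4],[0,0,-0.12]],[[0,0,-0.4],[0,0,-0.135]],[[0,0,-0.5],[0,0,-0.15]]]'

```text
clock: 23.85
tcp_pos: [0.5784, 0.0546, 0.082]
ee_rot: [-3.141, 0.001, 2.007]
contact_force: [-2.4, -0.6, 7.6]
grip_width: 0.0076
gripper_force: 30.1
```

```bash
python3 avg.py
```

```text
[0.225 0.198 0.231 0.166 0.182 0.212 0.165 0.179] mean [-1.684 -0.06   7.314 -0.051  0.233  0.195  2.008] 24.2 0.13
```

Request:
step_arm --deltas '[[[0,0,0],[0,0,-0.01]],[[0,0,0],[0,0,-0.015]],[[0,0,0],[0,0,-0.02]],[[0,0,0],[0,0,-0.025]],[[0,0,0],[0,0,-0.03]],[[0,0,-0.1],[0,0,-0.035]],[[0,0,-0.1],[0,0,-0.04]],[[0,0,-0.1],[0,0,-0.045]],[[0,0,-0.1],[0,0,-0.05]],[[0,0,-0.1],[0,0,-0.06]]]'

```text
clock: 25.5
tcp_pos: [0.5784, 0.0546, 0.082]
ee_rot: [-3.141, 0.001, 1.948]
contact_force: [-1.7, -0.4, 7.2]
grip_width: 0.0074
gripper_force: 30.1
```

```bash
python3 avg.py; python3 avg.py
```

```text
[0.212 0.197 0.202 0.19  0.231 0.189 0.151 0.186] mean [-1.265 -0.091  7.089 -0.057  0.213  0.195  1.948] 25.85 0.07
[0.148 0.181 0.182 0.163 0.209 0.24  0.154 0.205] mean [-1.548 -0.295  7.194 -0.06   0.225  0.185  1.948] 26.25 0.07
```

Held torque is about 0.077 N m above the untouched baseline, so the screw is roughly 0.55 rad past touch, which is snug. Now I release and lift.

Request:
step_arm --deltas '[[[0,0,0],[0,0,0]],[[0,0,0],[0,0,0]],[[0,0,0],[0,0,0]],[[0,0,0],[0,0,0]],[[0,0,0],[0,0,0]],[[0,0,0],[0,0,0]],[[0,0,5],[0,0,0]],[[0,0,15],[0,0,0]],[[0,0,40],[0,0,0]],[[0,0,80],[0,0,0]]]' --jaw -0.5

```text
clock: 27.55
tcp_pos: [0.5777, 0.0548, 0.1621]
ee_rot: [-3.14, -0.001, 1.949]
contact_force: [1.1, -0.5, 0.3]
grip_width: 0.0216
gripper_force: 0.0
```

Request:
step_arm --deltas '[[[0,0,20],[0,0,0]],[[0,0,40],[0,0,0]],[[0,0,50],[0,0,0]],[[0,0,50],[0,0,0]],[[0,0,50],[0,0,0]],[[0,0,50],[0,0,0]],[[0,0,50],[0,0,0]],[[0,0,50],[0,0,0]],[[0,0,50],[0,0,0]],[[0,0,50],[0,0,0]]]'

```text
clock: 28.8
tcp_pos: [0.5785, 0.055, 0.2116]
ee_rot: [3.141, 0.0, 1.949]
contact_force: [-0.2, 0.3, 0.1]
grip_width: 0.0216
gripper_force: 0.0
```

```bash
python3 avg.py; python3 - <<'E'
from h import *
s=get_state();print(s['clock'],s['tcp_pos'],s['ee_rot'])
c=camera_model('wrist');a=snapshot('wrist');g=a.copy();q=[.5757,.0464,1.449]
for P in([-.095,.02,.04],[-.095,-.02,.04]):
  u=proj(c,j2w(P,q))[0];cv2.drawMarker(g,tuple(int(x) for x in u.round()),(0,0,255),cv2.MARKER_CROSS,7,1)
h=cv2.cvtColor(a,cv2.COLOR_BGR2HSV);m=cv2.inRange(h,(12,90,80),(32,255,255));m[:120]=0;m[240:]=0;m[:,:240]=0;m[:,320:]=0
p=np.argwhere(m)[:,::-1].astype(np.float32);print(cv2.minAreaRect(p),p.min(0),p.max(0))
cv2.imwrite('pics/z.png',cv2.resize(g,(800,600),interpolation=3))
E
```

```text
[ 0.026 -0.034 -0.031  0.019 -0.01   0.034 -0.017  0.027] mean [-0.109 -0.074  0.071  0.015 -0.133  0.002  1.949] 29.15 0.13
29.2 [0.57853999 0.05495752 0.21163649] [3.14147242e+00 8.61316940e-05 1.94881233e+00]
((277.3622741699219, 204.58523559570312), (24.793506622314453, 68.54002380371094), 13.240520477294922) [265. 170.] [290. 239.]
```

View pics/z.png

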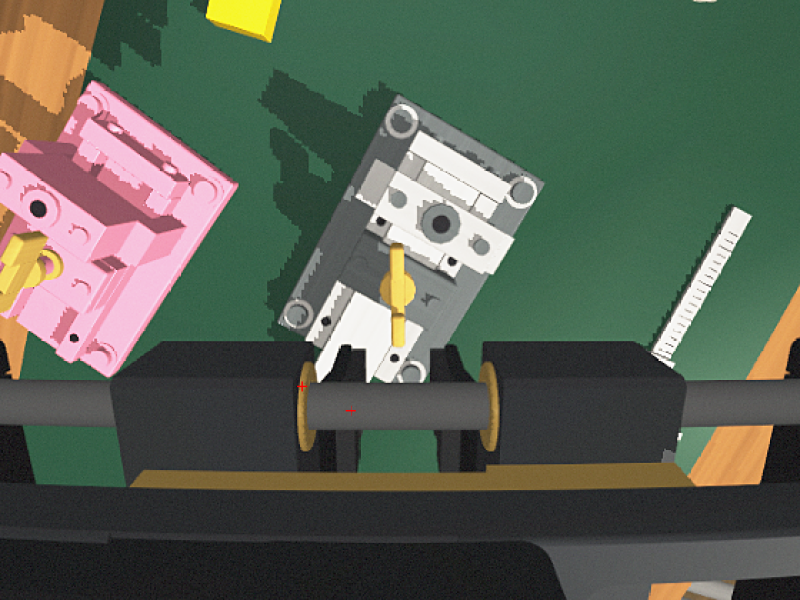

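The wing followed the tool exactly: it stands upright in the image, from (397,245) to (397,345). The bush block at (440,225) and everything else in view look undisturbed, and the tool is clear, so I hand in.

```bash
python3 -c "
from bench import *
print(finish_job())"
```

```text
the job is handed in; nothing more can be done
None
```

I pushed the bar home against the stop at about 10 N, turned the wing screw to an estimated 0.55 rad past touch (held torque about 0.08 N m), then let go, lifted clear and handed the job in at about 29 s. I did not check the bar's seating again after clamping, because the gripper hid its end in the last picture.

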